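# Swap the boot-heater batteries on the charging dock

### The arm

A 6-joint arm with a two-finger parallel gripper is mounted at the origin on the work surface. World frame = base frame: x ahead of the robot, y to its left, z up, the work surface at z = 0. Lengths are in mm, angles in rad, forces in N, time in s.
With the tool pointing down it reaches from about 275 to 825 mm from the base axis. Payload 5.2 kg.
Tool frame: the origin (TCP) lies at the very end of the fingers, on their centre line; the grasp point (between the pads) lies 19 mm behind it; z points along the fingers, y is the line along which they close (so a half turn about z gives the same grasp; the last joint's range is limited). The gripper opens to 93 mm and grips with 3 to 60 N. Pads are 15 mm wide; open, the fingers measure 128 mm over their backs; the gripper's body (75 mm by 188 mm) begins 65 mm behind the grasp point.
Start: joints at [-1.499, 0.259, 1.535, -0, 1.348, -0.203], TCP at [149.266, -529.362, 218.653] pointing down, gripper open.
Joint ranges: [-3.14, 3.14], [-0.91, 2.08], [0.19, 2.58], [-1.22, 4.36], [0.22, 2.71], [-3.12, 3.12]. Speed limits (rad/s): [2.57, 2.57, 3.14, 3.14, 3.14, 3.14].

### API

Orientations are given as [roll, pitch, yaw] about the fixed x, y, z axes, in that order (R = Rz(yaw) Ry(pitch) Rx(roll)).
In Python, from bench import robot gives the robot as it stands. The module is installed in compiled form; this text tells all that it offers. Calls block until the motion is done:
- robot.move_ptp(position, orientation): joint-space move of the TCP to a pose.
- robot.move_linear(position, ori=None, speed=150, f_stop=None): straight line of the TCP; ori=None keeps the orientation; speed is the mean speed in mm/s. With f_stop (N) it stops when the force on the tool has changed by that much, and returns True; else False.
- robot.move_j(angles): joint-space move.
- robot.move_gripper(opening): opening from 0.0 (shut) to 1.0 (fully open); the grip force is fixed at half the most; returns when the fingers have stopped.
- robot.sleep(seconds).
- robot.inverse_kinematics(position, orientation): joint angles nearest the present ones, or None.
- robot.get_image(name): name is "scene" or "top" or "wrist"; returns a dict with "img" (400x640x3 uint8, blue, green, red), "fovy" (degrees; the focal length in pixels is half the picture's height over the tangent of half this angle, whatever the lens; pixels are square), "cx", "cy" (the principal point, pixels), "eye" and "orientation" of the camera in the world. Camera axes: x right, y down, z forward; pixel columns grow to the right and rows downward; lengths in mm; the calibration is good to about 2 mm. The wrist camera is an equidistant fisheye: a pixel r from the principal point sees the ray r / f radians off the axis. A picture is of the moment at which its call begins. There is no depth.
A pose or a line that the arm cannot do raises robot.MotionError and nothing moves.
- robot.hand_in(): hands the job in; it is judged then, once.
Readings, each from a call of its own:
- robot.current_t(): time.
- robot.current_qpos(): joint angles.
- robot.current_joint_vel(): joint speeds.
- robot.current_joint_efforts(): joint torques, N m.
- robot.current_tcp_pos(): TCP position.
- robot.current_eef_rot(): TCP orientation.
- robot.current_contact_force(): force on the tool from outside, world axes, zero at the start.
- robot.current_ft_torque(): the same for the moment, N m.
- robot.current_gripper_width(): opening from 0.0 (shut) to 1.0 (fully open).
- robot.current_finger_force(): force on a finger pad.
Only numpy, scipy, OpenCV 4.12 (cv2) and the standard library are available. Lean on these libraries where they do the work, as an engineer would, in place of code of your own. Each camera call takes 0.05 s, during which the arm holds its last target. There are 200 camera calls.

### The job

Put the boot-heater batteries on charge for the night: fold the dock's clear cover back past upright, take each white charged pack off the dock and stand it upright in the grey tray, plug every coloured battery pack on the bench fully home into the socket of its own colour, then fold the cover down shut. Leave the mug and the peg extractor where they are.

Things in the scene. Friction and masses are not known exactly. Their poses are not given: they have to be found in the camera images.
- dock: Fixed battery charging dock: grey socket block 130 (x) x 306 (y) x 45 mm high, a black cheek 100 mm high at each y end (108 at the hinge). Origin: centre of underside; +x to the back (hinge), front (-x) faces the robot. Four rectangular sockets in a row along y, 68 mm apart: red, yellow, green, blue from +y to -y, with strips of that colour in front of and behind each.
- cover (a joint): Angle of the dock's clear flat cover (118 x 290 x 5 mm, white edge strips), rad: 0 = shut, lying level over the sockets, 63 mm above the block; 1.57 = standing upright at the back; 1.9 = stop. The hinge is stiff: the cover stays where it is left.
- cover_hinge (a point): Middle of the cover's hinge line, which runs along the dock's y; 60 mm behind the dock's centre, 108 mm above the bench.
- cover_handle (a point): Centre of the orange barrel grip at the middle of the cover's free edge: 36 mm long along the dock's y, 16 mm in diameter, on a stem 14 mm wide, its centre 150 mm from the hinge line and 29 mm beyond the panel's edge. Pinched by its two ends from above, it turns between the fingers as the cover swings.
- socket_red (a point): Centre of the mouth of the red socket, in the top of the socket block, 45 mm above the bench. The hole is rectangular, about 37 mm (dock x) x 51 mm (dock y), 30 mm deep with a flat floor. Same axes as the dock.
- socket_yellow (a point): Centre of the mouth of the yellow socket, in the top of the socket block, 45 mm above the bench. The hole is rectangular, about 37 mm (dock x) x 51 mm (dock y), 30 mm deep with a flat floor. Same axes as the dock.
- socket_green (a point): Centre of the mouth of the green socket, in the top of the socket block, 45 mm above the bench. The hole is rectangular, about 37 mm (dock x) x 51 mm (dock y), 30 mm deep with a flat floor. Same axes as the dock.
- socket_blue (a point): Centre of the mouth of the blue socket, in the top of the socket block, 45 mm above the bench. The hole is rectangular, about 37 mm (dock x) x 51 mm (dock y), 30 mm deep with a flat floor. Same axes as the dock.
- pack_red: Red boot-heater battery pack, a block plug standing upright: 34 (its x) x 48 (its y) x 76 mm high, the lowest 8 mm a heavy dark steel foot 30 x 44 mm, a white band near the top. Origin: centre of its underside. Goes in foot down, its x along the dock's x (either way round); seated, its top is 91 mm above the bench. Absent in some runs.
- pack_yellow: Yellow boot-heater battery pack, a block plug standing upright: 34 (its x) x 48 (its y) x 76 mm high, the lowest 8 mm a heavy dark steel foot 30 x 44 mm, a white band near the top. Origin: centre of its underside. Goes in foot down, its x along the dock's x (either way round); seated, its top is 91 mm above the bench. Absent in some runs.
- pack_green: Green boot-heater battery pack, a block plug standing upright: 34 (its x) x 48 (its y) x 76 mm high, the lowest 8 mm a heavy dark steel foot 30 x 44 mm, a white band near the top. Origin: centre of its underside. Goes in foot down, its x along the dock's x (either way round); seated, its top is 91 mm above the bench. Absent in some runs.
- pack_blue: Blue boot-heater battery pack, a block plug standing upright: 34 (its x) x 48 (its y) x 76 mm high, the lowest 8 mm a heavy dark steel foot 30 x 44 mm, a white band near the top. Origin: centre of its underside. Goes in foot down, its x along the dock's x (either way round); seated, its top is 91 mm above the bench. Absent in some runs.
- spare_0: White charged battery pack with a black band, same shape and size as the coloured ones (34 x 48 x 76 mm, origin at the centre of its underside); it starts fully home in the red socket. Absent in most runs (one or two of the four are there).
- spare_1: White charged battery pack with a black band, same shape and size as the coloured ones (34 x 48 x 76 mm, origin at the centre of its underside); it starts fully home in the yellow socket. Absent in most runs (one or two of the four are there).
- spare_2: White charged battery pack with a black band, same shape and size as the coloured ones (34 x 48 x 76 mm, origin at the centre of its underside); it starts fully home in the green socket. Absent in most runs (one or two of the four are there).
- spare_3: White charged battery pack with a black band, same shape and size as the coloured ones (34 x 48 x 76 mm, origin at the centre of its underside); it starts fully home in the blue socket. Absent in most runs (one or two of the four are there).
- tray_in (a point): Centre of the inner floor of the fixed grey open tray on the bench: 180 (x) x 120 (y) x 22 mm high outside, walls and floor 4 mm thick; axes along its sides. The floor lies 4 mm above the bench. Beyond it, to the robot's far right and clear of the work, stands a fixed clear drawer unit 140 mm high.
- mug: Blue ceramic mug, 80 mm across, 92 mm high, handle at its +y; origin at the centre of its underside. Bystander.
- extractor: Steel tent-peg extractor lying flat, T handle at its -x end, hook at +x, 175 mm long, 12 mm high; origin at the middle. Bystander.
Not all that is in view belongs to the job. There is more than one size of the pack_red; the job needs the smaller. What is shaped like the part that bears tray_in but red is not meant.

How it is judged (in metres and radians):
On the way, in this order (a step that is already met when the one before it is completed fails the run):
1. the cover is folded back past upright (value of joint cover above 1.58 rad), for 0.2 s.
2. every coloured pack present is fully home in the socket of its colour while the cover is still up (horizontal distance between pack_red and socket_red below 0.006 m and z of pack_red in the frame of socket_red below -0.026 m and angle between the x axis of each of pack_red, pack_yellow, pack_green, pack_blue and the x axis of dock, either way round below 0.1 rad and angle between each of pack_red, pack_yellow, pack_green, pack_blue's own z axis and vertical below 0.08 rad and horizontal distance between pack_yellow and socket_yellow below 0.006 m and z of pack_yellow in the frame of socket_yellow below -0.026 m and horizontal distance between pack_green and socket_green below 0.006 m and z of pack_green in the frame of socket_green below -0.026 m and horizontal distance between pack_blue and socket_blue below 0.006 m and z of pack_blue in the frame of socket_blue below -0.026 m and value of joint cover above 0.8 rad), for 0.2 s.
At the end, for the whole second after the job is handed in: Coloured packs at rest in the sockets of their colours (within 6 mm, 26 of 30 mm deep or more, turned under 0.10 rad, tilted under 0.08), white packs standing (within 0.12 rad) at rest on the grey tray's floor, cover shut (below 0.08 rad) (horizontal distance between pack_red and socket_red below 0.006 m and z of pack_red in the frame of socket_red below -0.026 m and angle between the x axis of each of pack_red, pack_yellow, pack_green, pack_blue and the x axis of dock, either way round below 0.1 rad and angle between each of pack_red, pack_yellow, pack_green, pack_blue's own z axis and vertical below 0.08 rad and horizontal distance between pack_yellow and socket_yellow below 0.006 m and z of pack_yellow in the frame of socket_yellow below -0.026 m and horizontal distance between pack_green and socket_green below 0.006 m and z of pack_green in the frame of socket_green below -0.026 m and horizontal distance between pack_blue and socket_blue below 0.006 m and z of pack_blue in the frame of socket_blue below -0.026 m and x of spare_0 in the frame of tray_in between -0.085 and 0.085 m and y of spare_0 in the frame of tray_in between -0.055 and 0.055 m and z of each of spare_0, spare_1, spare_2, spare_3 in the frame of tray_in below 0.008 m and angle between each of spare_0, spare_1, spare_2, spare_3's own z axis and vertical below 0.12 rad and x of spare_1 in the frame of tray_in between -0.085 and 0.085 m and y of spare_1 in the frame of tray_in between -0.055 and 0.055 m and x of spare_2 in the frame of tray_in between -0.085 and 0.085 m and y of spare_2 in the frame of tray_in between -0.055 and 0.055 m and x of spare_3 in the frame of tray_in between -0.085 and 0.085 m and y of spare_3 in the frame of tray_in between -0.055 and 0.055 m and linear speed of each of pack_red, pack_yellow, pack_green, pack_blue, spare_0, spare_1, spare_2, spare_3 below 0.02 m/s and value of joint cover below 0.08 rad); the robot touches nothing.
It fails at once if the mug is moved more than 3 cm (distance of mug from where it was at the start of the episode above 0.03 m).
It fails at once if the extractor is moved more than 3 cm (distance of extractor from where it was at the start of the episode above 0.03 m).
Of pack_red, pack_yellow, pack_green, pack_blue only 3 to 4 are there at a start; the rules pass over those that are not, and their reading is None.
Of spare_0, spare_1, spare_2, spare_3 only 1 to 2 are there at a start; the rules pass over those that are not, and their reading is None.
At some moment in a run one of pack_red, pack_yellow, pack_green, pack_blue may be knocked a few centimetres aside while the robot is not near it.
It also fails if it takes over 210 s, if anything falls off the work surface, if the arm or the gripper's body presses on something with over 40 N, if the wrist force passes 120 N, or if a joint passes its speed limit or range.

## Working session

There is one attempt and no reset: what is moved stays moved. The work goes in short steps, each a Python script; the robot and the scene stay as the last script left them, time stands still between calls to the robot, and variables do not carry over. Pictures are saved under pics/ and viewed, at most 14 in all, crops included, and the job is handed in when it is done.

```bash
mkdir -p pics
cat > h.py <<'E'
import numpy as np, cv2
from scipy.spatial.transform import Rotation as R
from bench import robot
def snap(name,fn=None):
    d=robot.get_image(name)
    if fn: cv2.imwrite('pics/'+fn,d['img'])
    return d
def rot(d):
    o=np.array(d['orientation'],float)
    return o if o.shape==(3,3) else R.from_euler('xyz',o).as_matrix()
def ray(d,u,v,fish=False):
    f=200/np.tan(np.radians(d['fovy'])/2); x,y=u-d['cx'],v-d['cy']
    if fish:
        r=np.hypot(x,y)+1e-9; t=r/f; c=np.array([np.sin(t)*x/r,np.sin(t)*y/r,np.cos(t)])
    else: c=np.array([x/f,y/f,1.])
    return np.array(d['eye'],float),rot(d)@c
def onz(d,u,v,z,fish=False):
    e,r=ray(d,u,v,fish); return (e+r*(z-e[2])/r[2])[:2]
def proj(d,p,fish=False):
    f=200/np.tan(np.radians(d['fovy'])/2); c=rot(d).T@(np.array(p,float)-d['eye'])
    if fish:
        r=np.hypot(c[0],c[1]); t=np.arctan2(r,c[2]); return np.array([d['cx']+f*t*c[0]/r,d['cy']+f*t*c[1]/r])
    return np.array([d['cx']+f*c[0]/c[2],d['cy']+f*c[1]/c[2]])
E
python3 - <<'E'
from h import *
for n in('scene','top','wrist'):
    d=snap(n,n+'0.png'); print(n,d['fovy'],d['cx'],d['cy'],d['eye'],d['orientation'])
print(robot.current_eef_rot(),robot.current_t())
E
```

```text
scene 48.38504023107393 316.77902246616014 198.56492500864596 [1565.41552031 -284.07973222  951.10174829] [-2.2870847  -0.01536337  1.49281366]
top 48.268858969554664 324.3458818736645 194.39003090350369 [ 530.23617476 -192.64990504 1251.8461135 ] [-3.08516583 -0.00394651 -1.54445621]
wrist 65.70646984690485 317.55458677938236 200.7132506126758 [ 226.01829413 -506.17250822  384.0915878 ] [ 2.84868749e+00  8.11866210e-04 -1.29646503e+00]
[-3.14020301e+00 -2.68977004e-04  2.74782143e-01] 0.15
```

View pics/top0.png

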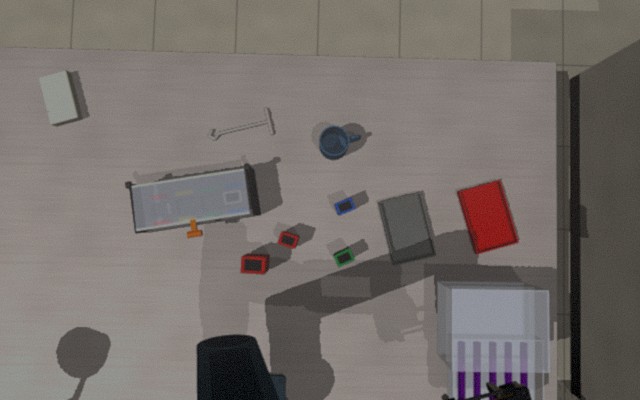

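View pics/scene0.png

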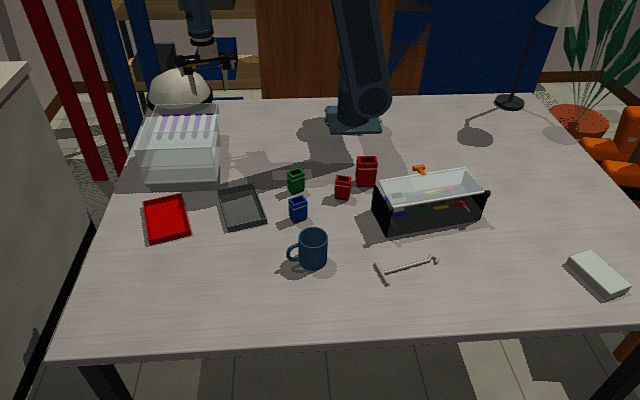

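The top view shows the dock at about (190,198) with its orange handle at (194,229). The packs are small red (288,239), large red (255,264), blue (344,206) and green (344,257). The grey tray is at (407,227) and a white pack sits in the dock near (232,197). The scene view matches, with no yellow pack on the bench.

Run:
```python
from h import *
d=robot.get_image('top'); s=robot.get_image('scene')
np.save('pics/d.npy',d,allow_pickle=True)
a=cv2.resize(d['img'][155:280,115:275],None,fx=5,fy=5,interpolation=cv2.INTER_CUBIC)[:600]
cv2.imwrite('pics/dock1.png',cv2.convertScaleAbs(a,alpha=1.5))
def blobs(im,lo,hi,sm,vm,amin=25):
    h=cv2.cvtColor(im,cv2.COLOR_BGR2HSV); m=cv2.inRange(h,(lo,sm,vm),(hi,255,255))
    if lo==0: m|=cv2.inRange(h,(174,sm,vm),(180,255,255))
    m=cv2.morphologyEx(m,cv2.MORPH_CLOSE,np.ones((7,7)))
    cs,_=cv2.findContours(m,cv2.RETR_EXTERNAL,cv2.CHAIN_APPROX_NONE)
    return [c for c in cs if cv2.contourArea(c)>amin]
for cam,im in(('top',d),('scene',s)):
  for n,lo,hi in(('red',0,5),('or',6,18),('yel',20,35),('green',45,80),('blue',105,130)):
    for c in blobs(im['img'],lo,hi,110,50):
        r=cv2.minAreaRect(c); print(cam,n,np.round(r[0],1),np.round(r[1],1),round(r[2]), onz(im,*r[0],76).round() if n!='or' else onz(im,*r[0],108).round())
```

```text
top red [254.5 264. ] [18. 27.] 90 [410. -18.]
top red [287.9 239.5] [18.3 13.6] 18 [ 476. -103.]
top red [487.6 216.7] [65.9 45.5] 74 [ 549. -627.]
top or [194.  228.5] [17. 14.] 90 [499. 135.]
top green [343.7 257.1] [12.5 16.9] 67 [ 434. -250.]
top blue [344.5 205.8] [11.9 17.8] 68 [ 568. -249.]
scene red [165.2 218.3] [44.9 43.7] 77 [ 623. -627.]
scene red [354.6 176.1] [32.2 55.1] 62 [463. -64.]
scene red [ 72.9 107.6] [158.2  18.1] 68 [  -24. -1088.]
scene red [95.7 85.2] [187.9  19.7] 70 [ -208. -1055.]
scene red [37.6 17. ] [31.9 19.3] 68 [-1040. -1603.]
scene or [630.3 349.8] [ 5.7 30.4] 45 [1123.  424.]
scene or [418.8 169.7] [10.2 11.5] 83 [482. 134.]
scene or [594.  145.5] [83. 90.] 90 [384. 767.]
scene or [ 52.6 108.3] [11.  26.2] 37 [   36. -1130.]
scene or [555.4  75.6] [ 7.3 29.6] 59 [-141.  893.]
scene or [194.   64.7] [19.1 11.6] 23 [-319. -662.]
scene or [136.4  74.4] [35.3 10.4] 74 [-234. -888.]
scene or [407.2  66.9] [29.2 57.6] 10 [-255.  270.]
scene or [387.5  30.5] [61. 21.] 90 [-686.  269.]
scene or [272.5  49. ] [ 98. 133.] 90 [-475. -320.]
scene or [164.5  
[... 230 characters left out ...]
13. -670.]
scene yel [243.5  71. ] [32. 31.] 90 [-315. -450.]
scene yel [233.   9.] [18. 42.] 90 [-1138.  -548.]
scene yel [164.5   9.5] [19. 39.] 90 [-1141.  -938.]
scene yel [119.6   9. ] [21.  11.1] 77 [-1158. -1194.]
scene green [295.8 173.6] [11.2 14.7] 66 [ 439. -250.]
scene green [628.2  57.4] [23.5 19.4] 19 [-381. 1391.]
scene green [572.4  39.3] [25.2  6.6] 84 [-614. 1233.]
scene green [586.4  28. ] [44.   3.6] 88 [-768. 1396.]
scene green [624.1  15.1] [25.2 34.6] 9 [-960. 1735.]
scene blue [297.5 208. ] [26. 17.] 90 [ 603. -252.]
scene blue [227.5  98. ] [ 2. 29.] 90 [ -71. -503.]
scene blue [215.  70.] [18. 38.] 90 [-331. -576.]
scene blue [225.   43.5] [13. 22.] 90 [-629. -555.]
```

View pics/dock1.png

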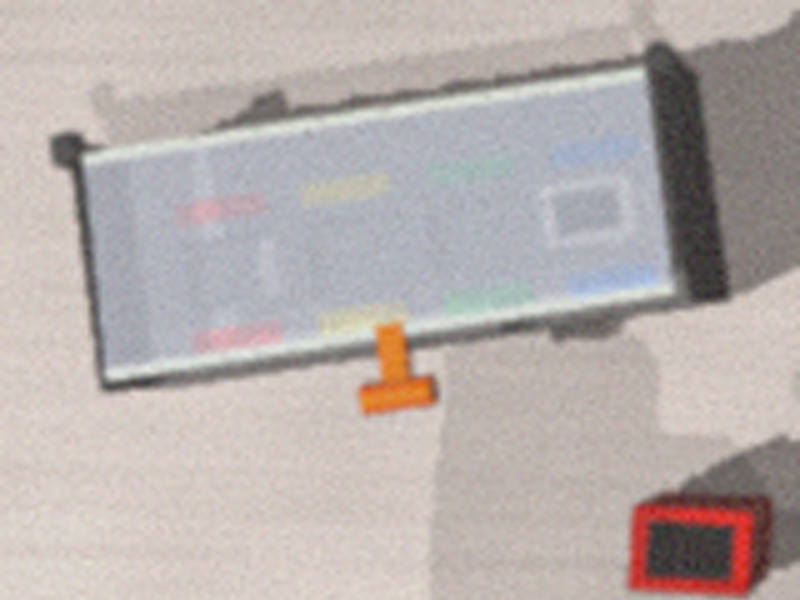

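The picture shows the cover shut and the grip barrel at crop (397,394). One white pack sits in the blue socket and the other three sockets are empty. Next I'll work out the dock pose, hover over the handle and check with the wrist camera.

Run:
```python
from h import *
d=np.load('pics/d.npy',allow_pickle=True).item()
c=lambda u,v:(u/5+115-.4,v/5+155-.4)
P=lambda u,v,z:onz(d,*c(u,v),z)
a,b,e,f=P(85,155,110),P(645,72,110),P(105,375,110),P(672,287,110)
for p,q in((a,b),(e,f)): v=p-q; print(p.round(),q.round(),np.linalg.norm(v).round(),np.arctan2(-v[0],v[1]))
v=(a-b)+(e-f); yaw=np.arctan2(-v[0],v[1]); ex=np.array([np.cos(yaw),np.sin(yaw)]); ey=np.array([-ex[1],ex[0]])
h=P(397,394,112); print('yaw',yaw,'handle',h,'widths',((a+b)/2-(e+f)/2)@ex)
for s,z in((( 220,207),45),((237,337),45),((345,190),45),((363,320),45),((470,172),45),((487,298),45),((595,150),45),((613,280),45),((588,212),91),((690,298),100),((710,60),108),((65,150),108)):
    p=P(*s,z)-h; print(s,(p@ex-90).round(1),(p@ey).round(1))
robot.move_ptp([h[0],h[1],260],[np.pi,0,yaw])
w=snap('wrist','w1.png'); print(w['eye'],robot.current_qpos(),h-90*0)
```

```text
[604. 299.] [655.  14.] 289.0 0.1749467588132089
[492. 283.] [545.  -4.] 292.0 0.18060779658036794
yaw 0.17778841144108506 handle [486.62711237 133.17196723] widths 112.18272253148025
(220, 207) 25.2 100.2
(237, 337) -45.8 100.3
(345, 190) 24.1 32.3
(363, 320) -47.0 32.1
(470, 172) 23.6 -35.8
(487, 298) -45.3 -35.6
(595, 150) 25.3 -104.4
(613, 280) -45.9 -104.1
(588, 212) -11.2 -104.8
(690, 298) -63.8 -152.3
(710, 60) 55.6 -181.0
(65, 150) 59.4 152.5
[565.42637708 147.76587671 426.0456249 ] [ 4.43310064e-02  1.50711110e-01  1.57039717e+00 -1.86042866e-04
  1.42065818e+00  1.43854998e+00] [486.62711237 133.17196723]
```

View pics/w1.png

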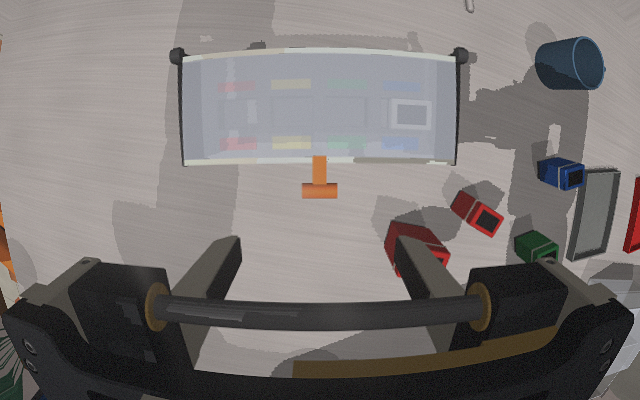

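The wrist view shows the handle barrel at (320,190), the cover edges, and the spare at (410,114) in the blue socket. The sockets lie about 10 mm forward of the dock's centre. Next I'll cross-check the handle, grip it and open the cover.

```bash
cat >> h.py <<'E'
YAW=0.1778
EX=np.array([np.cos(YAW),np.sin(YAW)]); EY=np.array([-EX[1],EX[0]])
def W(h,z): return [h[0],h[1],z]
E
python3 - <<'E'
from h import *
w=robot.get_image('wrist'); hs=cv2.cvtColor(w['img'],cv2.COLOR_BGR2HSV)
m=cv2.inRange(hs,(6,150,60),(18,255,255)); m[:183]=0; m[200:]=0; m[:,:290]=0; m[:,350:]=0
r=cv2.boundingRect(m); u,v=r[0]+r[2]/2-.5,r[1]+r[3]/2-.5; print(r)
hw=onz(w,u,v,110,True); print('handle wrist',hw)
h=(hw+np.array([486.6,133.2]))/2; h=hw if np.linalg.norm(hw-h)>6 else h
print(h)
o=[np.pi,0,YAW]
robot.move_gripper(0.62)
robot.move_linear(W(h,130),o)
print(robot.move_linear(W(h,92),o,speed=60,f_stop=8))
robot.move_gripper(0.3); print('width',robot.current_gripper_width()*93,robot.current_finger_force(),robot.current_contact_force(),robot.current_tcp_pos())
E
```

```text
(307, 183, 30, 15)
handle wrist [483.87447045 128.66590673]
[485.23723523 130.93295337]
False
width 35.63561466190104 30.00045418739319 [ 0.15681262 -2.25713352  0.55917338] [485.48482923 130.55150996  92.22925352]
```

Run:
```python
from h import *
p0=np.array(robot.current_tcp_pos()); o=[np.pi,0,YAW]
mx=0
for a in np.arange(0.1,1.86,0.125):
    xy=p0[:2]+EX*150*(1-np.cos(a)); 
    robot.move_linear(W(xy,p0[2]+150*np.sin(a)),o,speed=90)
    mx=max(mx,np.linalg.norm(robot.current_contact_force()))
print(a,mx,robot.current_contact_force(),robot.current_gripper_width()*93)
robot.sleep(.3); robot.move_gripper(.6)
p=np.array(robot.current_tcp_pos()); robot.move_linear(p+[0,0,60],o)
robot.move_linear([480,60,330],o,speed=250)
w=snap('wrist','w2.png'); s=snap('scene','s2.png'); print(robot.current_t())
```

```text
1.85 18.15997327477194 [-2.57027458  1.73733572 -8.7672743 ] 35.854532610955694
13.9167
```

View pics/w2.png

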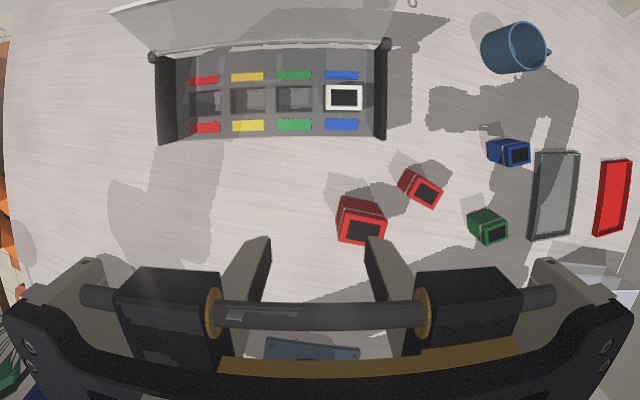

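View pics/s2.png

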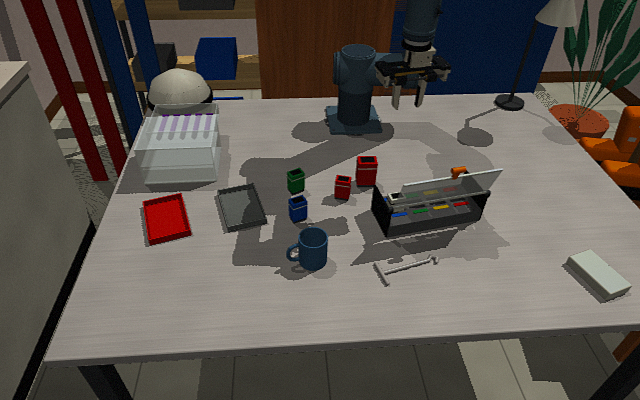

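The cover is folded back past upright. The wrist view shows the sockets and strips in the open, with the spare at (344,97). Next I'll hover over the spare and measure it, the strips and the cheek.

```bash
cat >> h.py <<'E'
HUE=dict(red=(0,5),yellow=(20,35),green=(45,85),blue=(105,130))
def cmask(im,c,sm=110,vm=40):
    h=cv2.cvtColor(im,cv2.COLOR_BGR2HSV); lo,hi=HUE[c]; m=cv2.inRange(h,(lo,sm,vm),(hi,255,255))
    if c=='red': m|=cv2.inRange(h,(174,sm,vm),(180,255,255))
    return m
def rectmm(d,cnt,z,fish=True):
    q=np.array([onz(d,*p[0],z,fish) for p in cnt],np.float32); (c,s,a)=cv2.minAreaRect(q)
    if s[0]<s[1]: s=(s[1],s[0]); a+=90     # a: direction of long side
    a=(a+90)%180-90
    return np.array(c),np.array(s),np.radians(a)
def darktop(d,m,z,near,fish=True):
    """dark insert enclosed by rim mask m, on plane z; nearest to 'near' -> centre,size,angle of long side"""
    cs,hi=cv2.findContours(m,cv2.RETR_CCOMP,cv2.CHAIN_APPROX_NONE); best=[]
    for c,k in zip(cs,hi[0]):
        if k[3]>=0 and cv2.contourArea(c)>20:
            r=rectmm(d,c,z,fish); best.append((np.linalg.norm(r[0]-near),r))
    return sorted(best,key=lambda t:t[0])[:2]
E
python3 - <<'E'
from h import *
h=np.array([485.5,131.5])
sp=h+78.8*EX-104.8*EY; print('spare approx',sp)
robot.move_linear(W(sp,250),[np.pi,0,YAW],speed=200)
w=snap('wrist','w3.png')
for c in('blue','green','yellow','red'):
    cs,_=cv2.findContours(cmask(w['img'],c),cv2.RETR_EXTERNAL,cv2.CHAIN_APPROX_NONE)
    for k in cs:
        if 60<cv2.contourArea(k):
            r=rectmm(w,k,45); p=r[0]-h; print(c,r[0].round(1),r[1].round(1),r[2].round(3),'rel',(p@EX-90).round(1),(p@EY).round(1),cv2.boundingRect(k))
hs=cv2.cvtColor(w['img'],cv2.COLOR_BGR2HSV); m=cv2.inRange(hs,(0,0,130),(180,60,255))
print(darktop(w,m,91,sp))
E
```

```text
spare approx [581.59315099  42.28909073]
blue [ 559.5 -270.6] [59.7 42.7] -1.168 rel -88.3 -408.8 (503, 214, 31, 31)
blue [ 577.5 -229.3] [61.5 55.7] -0.57 rel -63.3 -371.4 (486, 204, 39, 34)
blue [544.5  38.2] [46.8 14.5] -1.393 rel -48.5 -102.2 (298, 199, 38, 12)
blue [616.4  51.1] [47. 11.] -1.394 rel 24.6 -102.3 (297, 142, 40, 10)
green [532.9 106.2] [46.2 13.4] -1.394 rel -47.9 -33.3 (245, 199, 36, 11)
green [602.1 129.8] [25.1  8.7] -1.419 rel 24.4 -22.3 (241, 144, 21, 8)
yellow [520.8 172.9] [48.3 16.5] -1.386 rel -47.9 34.5 (195, 198, 35, 13)
yellow [591.8 185.9] [48.1 12.6] -1.392 rel 24.2 34.8 (190, 144, 36, 11)
red [343.3 -29.8] [68.5 15. ] -1.441 rel -258.5 -133.6 (315, 330, 45, 8)
red [419.2   8.5] [37.7 24.6] 0.25 rel -177.0 -109.3 (314, 280, 18, 23)
red [429. -32.] [43.3 37.1] 1.525 rel -174.5 -150.9 (333, 277, 30, 25)
red [ 475.4 -111.9] [38.4 11.4] 1.25 rel -143.0 -237.8 (404, 260, 22, 14)
red [ 494.4 -100.7] [62.8 12.3] 1.252 rel -122.3 -230.1 (393, 243, 32, 25)
red [ 556.3 -592.6] [179.8 140.3] 0.3 rel -148.4 -725.2 (593, 207, 47, 80)
red [508.5 239.8] [47.9 14.6] -1.395 rel -48.2 102.5 (152, 199, 31, 11)
red [579.8 252.5] [47.1 12.2] -1.386 rel 24.2 102.4 (146, 146, 31, 11)
[(np.float64(3.0098949757229834), (array([581.51025391,  45.29784393]), array([34.88121033, 22.29634285]), np.float64(-1.3936151209179752))), (np.float64(17.543999674265873), (array([596.45349121,  32.96373749]), array([139.1381073,  90.328125 ]), np.float64(0.13371808399169194)))]
```

View pics/w3.png

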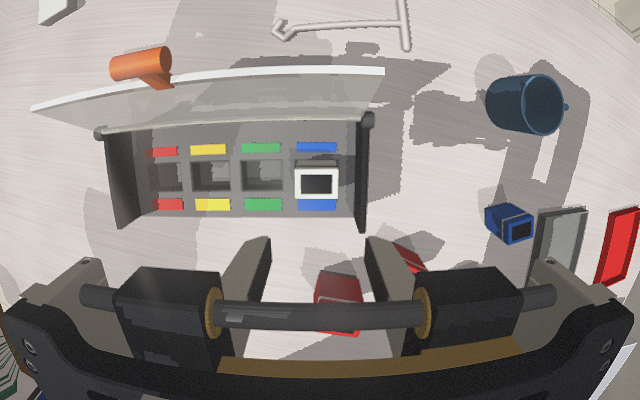

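The wrist view shows the spare at (316,182). The cheek's inner face at (353,210) leaves about 20 mm beside it, and the fitted dock yaw of 0.178 and the 68 mm pitch both check out. Next I'll pull the spare and stand it in the grey tray.

```bash
cat >> h.py <<'E'
SB=np.array([580.5,44.7])   # blue socket (wrist strips)
def sock(i): return SB+68*i*EY   # 0 blue 1 green 2 yellow 3 red
E
python3 - <<'E'
from h import *
d=np.load('pics/d.npy',allow_pickle=True).item()
tc=np.array([onz(d,u,v,22) for u,v in((379,200),(423,191),(435,255),(391,264))]); T=tc.mean(0)
print('tray',tc.round(),T.round(1),[np.linalg.norm(tc[i]-tc[i-1]).round() for i in range(4)])
o=[np.pi,0,YAW]; q=np.array([581.0,44.9])
robot.move_gripper(55/93)
a=q+1.5*EY
robot.move_linear(W(a,110),o); c=robot.move_linear(W(a,62),o,speed=50,f_stop=6)
print('contact',c,robot.current_tcp_pos(),robot.current_contact_force())
if not c:
    robot.move_linear(W(q,62),o,speed=30)
    robot.move_gripper(.3); p=np.array(robot.current_tcp_pos())
    print('w',robot.current_gripper_width()*93,p,robot.current_contact_force())
    robot.move_linear([p[0],p[1],130],o,speed=60); print(robot.current_contact_force(),robot.current_gripper_width()*93)
    robot.move_linear([p[0],p[1],200],o)
    robot.move_linear(W(T,200),o,speed=250)
    robot.move_linear(W(T,70),o,speed=120)
    print(robot.move_linear(W(T,49),o,speed=30,f_stop=6),robot.current_tcp_pos())
    robot.move_gripper(.75); robot.move_linear(W(T,200),o)
    snap('top','t4.png'); snap('wrist','w4.png')
print(robot.current_t())
E
```

```text
tray [[ 588. -347.]
 [ 616. -468.]
 [ 442. -503.]
 [ 414. -383.]] [ 515.  -425.3] [np.float64(178.0), np.float64(124.0), np.float64(178.0), np.float64(123.0)]
contact False [581.05256272  46.34930339  62.34535167] [ 0.25577152  1.1527807  -0.1379402 ]
w 48.075275129436385 [581.09566113  44.82218583  62.14260601] [-0.68049849  0.23396415  1.32349924]
[ 0.35060745 -0.18675742 -1.09815489] 47.841114889840796
True [ 514.7991769  -425.24287357   50.99308829]
25.35
```

```bash
cat >> h.py <<'E'
def look(c,approx,z=250,yaw=0.2,fn=None):
    """hover over the pack, measure its top insert at z=76"""
    robot.move_linear(W(approx,z),[np.pi,0,yaw],speed=250)
    w=snap('wrist',fn); return darktop(w,cmask(w['img'],c,90,30),76,approx)
E
python3 - <<'E'
from h import *
for x in look('green',np.array([434,-250.]),fn='w5.png'): print(x)
a=cv2.imread('pics/w4.png');b=cv2.imread('pics/w5.png'); t=cv2.imread('pics/t4.png')
c=np.vstack([np.hstack([a[80:330,140:520],b[80:330,140:520]]),cv2.resize(t[130:330,180:500],(760,340))[:340]])
cv2.imwrite('pics/c5.png',c)
E
```

```text
(no output)
```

View pics/c5.png

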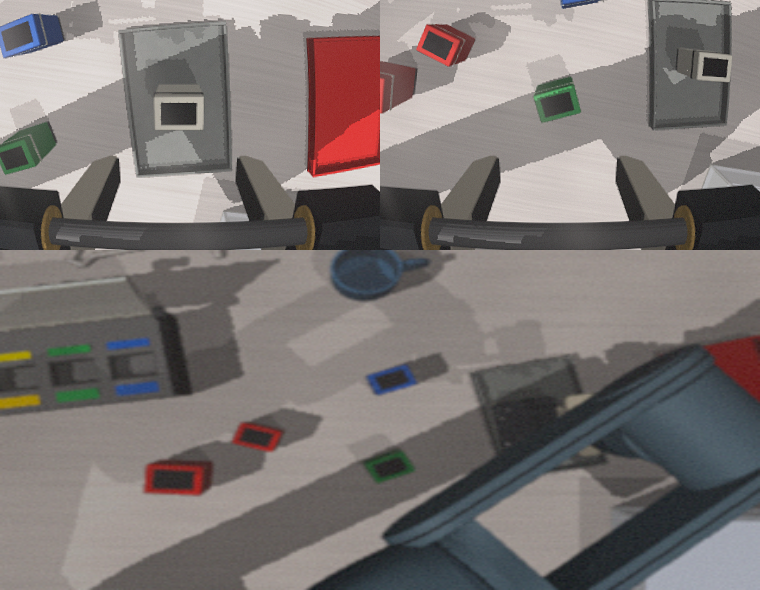

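The spare is standing in the tray. The green pack shows at wrist pixel (317,183), but its shaded rim broke the mask, so I'll loosen the thresholds.

```bash
cat >> h.py <<'E'
def darktop(d,m,z,near,fish=True):
    """min-area rectangle of the dark pixels of the insert: dark & unsaturated blob whose surround is rim colour"""
    m=cv2.morphologyEx(m,cv2.MORPH_CLOSE,np.ones((3,3))); fill=np.zeros_like(m)
    cs,_=cv2.findContours(m,cv2.RETR_EXTERNAL,cv2.CHAIN_APPROX_NONE)
    cv2.drawContours(fill,[c for c in cs if cv2.contourArea(c)>80],-1,255,-1)
    g=cv2.morphologyEx(fill&~m,cv2.MORPH_OPEN,np.ones((3,3)))
    cs,_=cv2.findContours(g,cv2.RETR_EXTERNAL,cv2.CHAIN_APPROX_NONE)
    r=[rectmm(d,c,z,fish) for c in cs if cv2.contourArea(c)>30]
    return sorted(((np.linalg.norm(k[0]-near).round(1),*k) for k in r),key=lambda t:t[0])[:2]
E
python3 - <<'E'
from h import *
w=cv2.imread('pics/w5.png'); hs=cv2.cvtColor(w,cv2.COLOR_BGR2HSV)
for r in range(165,205,4): print([tuple(int(z) for z in hs[r,c]) for c in range(298,340,5)])
w=robot.get_image('wrist')
for sm,vm in((90,30),(60,30),(90,45),(90,60)): print(sm,vm,darktop(w,cmask(w['img'],'green',sm,vm),76,np.array([434,-250])))
E
```

```text
[(53, 39, 112), (60, 47, 87), (63, 58, 83), (57, 68, 79), (68, 74, 83), (58, 39, 92), (68, 101, 81), (63, 97, 97), (3, 16, 143)]
[(58, 34, 91), (48, 38, 101), (52, 28, 99), (63, 63, 77), (65, 117, 133), (67, 120, 144), (66, 116, 114), (65, 116, 117), (15, 14, 146)]
[(56, 41, 94), (64, 93, 137), (66, 117, 175), (65, 105, 133), (64, 100, 107), (64, 59, 73), (174, 24, 54), (65, 108, 118), (4, 15, 138)]
[(66, 103, 176), (62, 77, 119), (0, 15, 69), (0, 8, 65), (0, 13, 60), (160, 28, 55), (0, 9, 59), (66, 111, 120), (4, 14, 142)]
[(63, 73, 126), (10, 10, 78), (10, 11, 70), (0, 8, 62), (0, 9, 60), (175, 27, 56), (24, 25, 52), (67, 114, 121), (56, 34, 126)]
[(64, 70, 128), (165, 7, 78), (15, 8, 68), (15, 17, 61), (15, 16, 63), (0, 18, 58), (0, 23, 55), (66, 90, 91), (64, 92, 117)]
[(60, 65, 118), (48, 34, 90), (20, 22, 71), (30, 12, 66), (165, 8, 63), (75, 9, 56), (15, 10, 52), (40, 14, 56), (67, 118, 115)]
[(62, 31, 115), (65, 61, 109), (12, 17, 73), (0, 4, 71), (60, 28, 73), (67, 97, 100), (65, 108, 116), (66, 111, 117), (65, 55, 120)]
[(11, 15, 138), (63, 75, 122), (63, 63, 105), (64, 88, 122), (66, 109, 115), (53, 33, 124), (4, 12, 145), (10, 16, 143), (17, 16, 142)]
[(7, 15, 152), (63, 69, 122), (41, 22, 127), (10, 16, 141), (13, 13, 140), (9, 13, 141), (9, 13, 138), (175, 11, 140), (10, 17, 139)]
90 30 []
60 30 [(np.float64(3.4), array([ 430.66433716, -249.41201782]), array([34.31499863, 22.53595352]), np.float64(-1.1342546560451203))]
90 45 []
90 60 []
```

```bash
cat >> h.py <<'E'
def pick(c,approx,zg=48,op=.8):
    r=[k for k in look(c,approx) if abs(k[2][0]-34.5)<4 and abs(k[2][1]-22.5)<4]
    print('found',r)
    if not r: return False
    p=r[0][1]; yaw=r[0][3]+np.pi/2
    if yaw>np.pi/2: yaw-=np.pi
    robot.move_gripper(op); o=[np.pi,0,yaw]
    robot.move_linear(W(p,110),o,speed=200)
    if robot.move_linear(W(p,zg),o,speed=80,f_stop=8): print('HIT',robot.current_tcp_pos()); return False
    robot.move_gripper(.3); w=robot.current_gripper_width()*93; print('w',w)
    robot.move_linear(W(p,210),o,speed=150)
    return 45<w<50
def insert(i,zg=48,rel=None):
    """lower into socket i; returns bottom height reached"""
    o=[np.pi,0,YAW]; s=sock(i)
    robot.move_linear(W(s,210),o,speed=250)
    robot.move_linear(W(s,zg+50),o,speed=150)
    for dx,dy in((0,0),(1.5,0),(-1.5,0),(0,1.5),(0,-1.5),(3,0),(-3,0),(1.5,1.5),(-1.5,-1.5),(1.5,-1.5),(-1.5,1.5)):
        q=s+dx*EX+dy*EY
        robot.move_linear(W(q,zg+48),o,speed=60)
        hit=robot.move_linear(W(q,zg+15 if rel is None else rel),o,speed=40,f_stop=10)
        b=robot.current_tcp_pos()[2]-zg; f=np.round(robot.current_contact_force(),1); print('try',dx,dy,hit,round(b,1),f)
        if not hit or b<40: return b
    return b
E
sed -i 's/cmask(w\[.img.\],c,90,30)/cmask(w["img"],c,60,30)/' h.py
python3 - <<'E'
from h import *
if pick('green',np.array([432.,-250])):
    b=insert(1); print('bottom',b,robot.current_tcp_pos(),robot.current_gripper_width()*93)
print(robot.current_t())
E
```

```text
found [(np.float64(1.4), array([ 430.67221069, -249.5065155 ]), array([34.44782257, 22.46336174]), np.float64(-1.1065263221179198))]
w 47.52436065616316
try 0 0 True 15.2 [-0.8 -0.1  5.2]
bottom 15.19988259899921 [568.44999444 111.55117556  63.1998826 ] 48.29989356454196
34.25
```

Run:
```python
from h import *
o=[np.pi,0,YAW]
def up():
    p=robot.current_tcp_pos(); robot.move_gripper(51.5/93); print('rel w',robot.current_gripper_width()*93,robot.current_contact_force().round(1) if hasattr(robot.current_contact_force(),'round') else robot.current_contact_force())
    robot.move_linear([p[0],p[1],110],o,speed=60); robot.move_linear([p[0],p[1],210],o)
up()
if pick('red',np.array([476.,-103])):
    b=insert(3); print('bottom',b,robot.current_tcp_pos())
    if b<18: up()
snap('wrist','w6.png'); print(robot.current_t())
```

```text
rel w 51.366071350933346 [-0.2  0.7  0.1]
found [(np.float64(3.3), array([ 473.19265747, -101.21577454]), array([32.69358444, 21.03329468]), np.float64(1.255018392125367))]
w 48.28052643181143
try 0 0 True 15.2 [-1.   0.6  5.3]
bottom 15.173203096688127 [543.88977289 245.26541282  63.1732031 ]
rel w 51.380476894003074 [-0.1  1.  -0.2]
47.2917
```

View pics/w6.png

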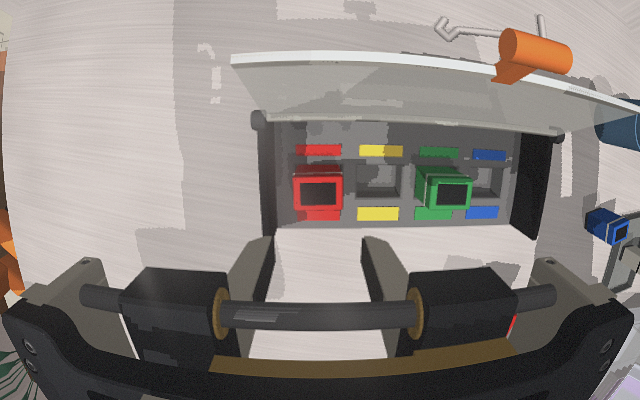

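Red (318,190) and green (448,190) are both seated. Blue is next.

Run:
```python
from h import *
o=[np.pi,0,YAW]
if pick('blue',np.array([568.,-249])):
    b=insert(0); print('bottom',b,robot.current_tcp_pos())
    if b<18:
        p=robot.current_tcp_pos(); robot.move_gripper(51.5/93); print(robot.current_contact_force())
        robot.move_linear([p[0],p[1],110],o,speed=60); robot.move_linear([p[0],p[1],210],o)
robot.move_linear([500,50,330],o,speed=250)
snap('wrist','w7.png'); t=snap('top','t7.png'); print(robot.current_t())
```

```text
found [(np.float64(2.0), array([ 566.04199219, -248.87901306]), array([32.9937706 , 21.23618698]), np.float64(-1.1684368612685054))]
w 47.932729689705845
try 0 0 True 15.2 [-0.4  0.2  5.1]
bottom 15.218604619394576 [580.6196133   44.67789061  63.21860462]
[0.52685932 0.89520105 1.44689621]
59.825
```

View pics/w7.png

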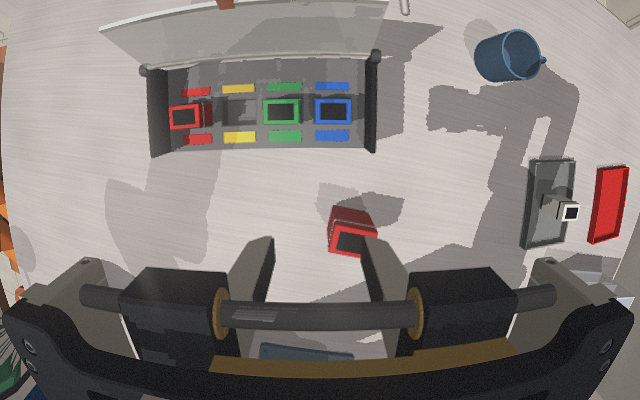

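Green and blue look seated, but red at (186,116) looks turned, so I'll measure it close up.

Run:
```python
from h import *
o=[np.pi,0,YAW]
s=(sock(3)); robot.move_linear(W(s,260),o,speed=200)
w=snap('wrist')
for c,i in(('red',3),('green',1),('blue',0)):
    for z in(91,): 
        r=darktop(w,cmask(w['img'],c,60,30),z,sock(i))[:1]
        for k in r: print(c,((k[1]-sock(i))@EX).round(1),((k[1]-sock(i))@EY).round(1),k[2].round(1),(k[3]+np.pi/2).round(3))
cv2.imwrite('pics/w8.png',cv2.resize(w['img'][110:240,240:520],None,fx=2.8,fy=2.8))
```

```text
red -0.0 0.7 [31.4 19.5] 0.177
green -0.5 0.3 [32.7 20.7] 0.197
blue 0.0 0.2 [33.3 20.4] 0.186
```

View pics/w8.png

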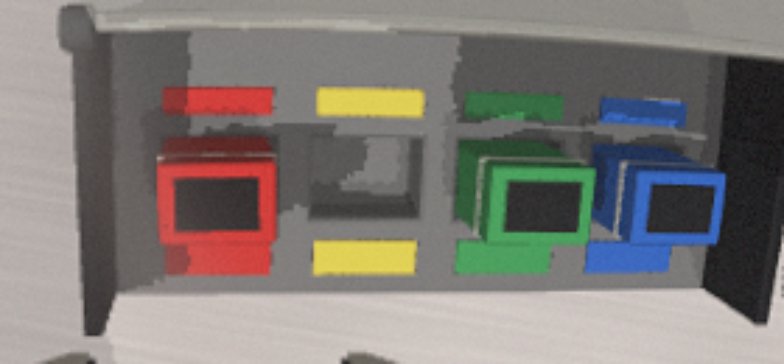

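All three packs sit within 1 mm and 0.02 rad of their sockets. Next I'll fold the cover down.

Run:
```python
from h import *
o=[np.pi,0,YAW]; p0=np.array([485.48,130.6,92.2])
P=lambda a,dz=0: W(p0[:2]+EX*150*(1-np.cos(a)),p0[2]+150*np.sin(a)+dz)
robot.move_gripper(.62)
p=robot.current_tcp_pos(); robot.move_linear([p[0],p[1],340],o,speed=200)
robot.move_linear(P(1.85,100),o,speed=200)
print('hit',robot.move_linear(P(1.85),o,speed=60,f_stop=8))
robot.move_gripper(.3); print('w',robot.current_gripper_width()*93)
mx=0
for a in list(np.arange(1.725,0.05,-0.125))+[0,-.01]:
    robot.move_linear(P(a),o,speed=90); mx=max(mx,np.linalg.norm(robot.current_contact_force()))
robot.sleep(.3); print(mx,robot.current_contact_force(),robot.current_tcp_pos(),robot.current_gripper_width()*93)
robot.move_gripper(.62); q=np.array(robot.current_tcp_pos())
robot.move_linear(q-[*(0*EX),0]+[0,0,80],o,speed=80); robot.move_linear(q+[-60,0,160],o)
w=snap('wrist','w9.png'); s=snap('scene')
cv2.imwrite('pics/c9.png',np.vstack([w['img'][20:280,:],s['img'][100:300]])); print(robot.current_t())
```

```text
hit False
w 35.663333663031366
9.47023948804859 [-3.54050282 -1.13231329  1.66122835] [485.65910884 130.55065653  90.93706156] 35.86972825070477
73.7583
```

View pics/c9.png

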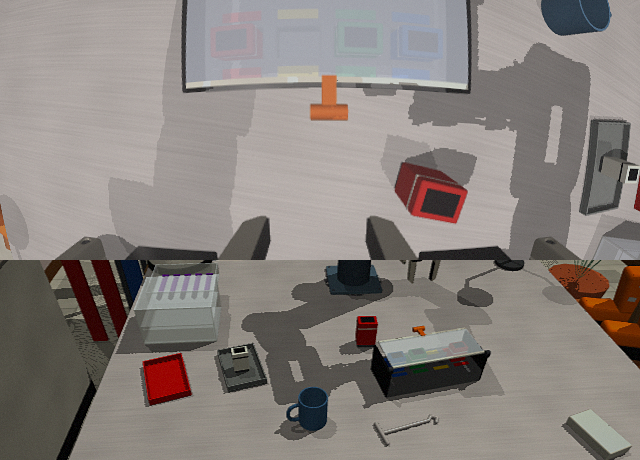

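The cover looks shut, with the handle at (328,112) in the crop, and the spare is standing in the tray. I'll tap the handle down to confirm its height, then hand in.

Run:
```python
from h import *
o=[np.pi,0,YAW]; h=[485.5,130.6]
robot.move_gripper(0); robot.move_linear(W(h,150),o)
c=robot.move_linear(W(h,106),o,speed=30,f_stop=12); z=robot.current_tcp_pos()[2]; print(c,z)
robot.move_linear(W(h,200),o); robot.move_linear([420,100,260],o); robot.sleep(.5)
print(robot.current_t())
if c and 112<z<120: print(robot.hand_in())
```

```text
True 115.97967503174452
78.7583
the job is handed in; nothing more can be done
None
```

I handed the job in at 78.8 s: red, green and blue are in their own sockets, the one white pack stands in the grey tray, and the cover is shut (handle at its closed height); no yellow pack was on the bench, the mug and extractor weren't touched, and no verdict came back.

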